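# Zero the coating gauge, then hold it on the ringed spot of the step tread

### The arm

A 7-joint arm with a two-finger parallel gripper is mounted at the origin on the work surface. World frame = base frame: x ahead of the robot, y to its left, z up, the work surface at z = 0. Lengths are in mm, angles in rad, forces in N, time in s.
With the tool pointing down it reaches from about 400 to 875 mm from the base axis. Payload 4.4 kg.
Tool frame: the origin (TCP) lies midway between the tips of the shut fingers; the grasp point (between the pads) lies 19 mm behind it (ctrl.pinch_z is the distance from the TCP to the grasp point, in mm); z points along the fingers, y is the line along which they close (so a half turn about z gives the same grasp; the last joint's range is limited). The gripper opens to 85 mm and grips with 20 to 120 N. Pads are 22 mm wide; open, the fingers measure 114 mm over their backs; the gripper's body (76 mm by 85 mm) begins 54 mm behind the grasp point. The pads swing forward as they close: fully open they stand 13 mm farther back than shut.
Start: joints at [1.088, 0.628, 0.038, 1.517, -0.027, 0.996, -0.02], TCP at [263.173, -594.355, 206.613] pointing down, gripper open.
Joint ranges: [-3.06, 3.06], [-0.37, 2.12], [-1.25, 1.32], [0.18, 2.47], [-1.1, 4.24], [0.23, 1.98], [-2.94, 2.94]. Speed limits (rad/s): [2.57, 2.57, 3.14, 3.14, 3.14, 3.14, 3.14].

### API

Orientations are given as [roll, pitch, yaw] about the fixed x, y, z axes, in that order (R = Rz(yaw) Ry(pitch) Rx(roll)).
In Python, from cell import read_state, cams, order, ctrl gives the robot as it stands.
- The arm moves only by the tool move_arm, never from a script. Its argument "targets" is text: rows parted by semicolons, each of 7 numbers parted by spaces: the gripper's target within -1 to 1 (fully open at 1, half-way at 0, shut at -1), then the shift along the tool's x, y, z in cm, then the turn, a rotation vector about the tool's x, y, z in degrees. A call has 1 to 5 rows; each row shifts and turns the commanded pose from where the row before left it, along the tool's axes as they then stand; what a row does not reach is not made up. A row lasts 1/12 s, in which the tool goes at most 41.7 mm and 7.16 degrees, less where a joint would pass 70% of its speed; a pose out of reach is approached as far as the arm can. A call with a gripper value outside its range is refused whole. The fingers move at their own pace and stop on an object; the grip force is fixed at half the most. Time passes only in rows, so rows that do not move let the fingers close. It gives the time, the measured TCP pose, the force, the opening and the grip force at its end, in the units of the state.
- read_state(): the state, without advancing time (a new reading comes with each control period).
- cams.get_image(name): name is "scene" or "top" or "wrist"; returns a dict with "color" (384x512x3 uint8, red, green, blue), "fovy" (degrees; the focal length in pixels is half the picture's height over the tangent of half this angle, whatever the lens; pixels are square), "cx", "cy" (the principal point, pixels), "k1" (the pictures are not rectified: a ray, as slopes to the right and down, at radius r is drawn at 1 + k1 r^2 times it, then the intrinsics apply), "rvec" (rotation vector, rad) and "tvec" (3), from world to camera coordinates, as OpenCV has them. Camera axes: x right, y down, z forward; pixel columns grow to the right and rows downward; lengths in mm; the calibration is good to about 2 mm. A picture is of the moment at which its call begins. There is no depth.
- order.finish_job(): hands the job in; it is judged then, once.
The state is a dict: "clock": time; "qpos": joint angles; "qd": joint speeds; "tau": joint torques, N m; "eef_pos": TCP position; "tool_rot": TCP orientation; "force": force on the tool from outside, world axes, zero at the start; "torque": the same for the moment, N m; "width": finger opening in mm; "gripper_force": force on a finger pad.
Only numpy, scipy, OpenCV 4.12 (cv2) and the standard library are available. Lean on these libraries where they do the work, as an engineer would, in place of code of your own. Each camera call takes 0.05 s, during which the arm holds its last target. There are 200 camera calls.

### The job

Take the coating-thickness gauge out of its stand and zero it: hold its spring tip square on the middle of the round bare-steel zeroing block for about a second with the tip pushed roughly half way in. Then hold it the same way, square to the tilted step tread, with the tip inside the round black-tape ring (not the square one), and finish there: the job ends with the robot still gripping the gauge and keeping the tip gently pressed about half way in. Never press hard, and leave the bottle, the two tins and the sanding block where they stand.

Things in the scene. Friction and masses are not known exactly. Their poses are not given: they have to be found in the camera images.
- gauge_center (a point): Coating-thickness gauge, loose, 160 to 200 g: upright flat-sided black case 36 x 26 x 90 mm (its x, y, z), small screen high on its -x face, steel snout below. This point is the centre of the case, 45 mm under its top; z points up along the gauge, away from the tip. At the start it stands in the stand, top 125 mm above the work surface, the case's upper 65 mm clear of the stand.
- gauge_tip (a point): Centre of the flat end of the gauge's spring tip (moves with the tip); z up along the gauge. Free, it lies on the axis 71 mm below gauge_center. Below the case come a fixed sleeve, 16 mm across and 12 mm long, then the spring tip, 8 mm across and 14 mm long.
- probe (a joint): How far the spring tip is pushed in: 0 free, 0.010 m fully in. The push needed is 1 N at the start of travel plus 0.5 N per mm, so 3.5 N at half travel; at 10 mm it is hard against its stop.
- stand: Gauge stand, fixed, grey plastic: foot 75 x 60 mm, pocket walls 51 x 41 mm outside, 60 mm high; pocket 39 x 29 mm with ledges 35 mm up on which the case rests. The gauge lifts straight up out of it, by 55 mm or more. Origin on the work surface under its centre; x and y as the gauge's. Stand and zeroing block may have changed places.
- zero_top (a point): Middle of the flat top of the zeroing block, fixed: a bare steel disc 44 mm across on a rubber foot 64 mm across, top level and 22 mm above the work surface. z up.
- ring_spot (a point): Centre of the round black-tape ring (23 mm inside, 39 mm outside, flat on the tread, no obstacle). x points up the tread's slope, y along it, z square out of its top face. The tread: perforated aluminium step plate, 160 mm up the slope by 360 mm long, held at a tilt. Flat within 20 mm of this point; punched rims elsewhere stand 2 mm proud. The ring lies 53 mm up from the lower edge.
- square_spot (a point): Centre of the square black-tape frame (36 mm outside, 22 mm inside) on the same tread, 112 mm up the slope from the lower edge: not the spot to measure. Axes as for ring_spot.
- panel (a joint): Tilt of the step tread about its lower edge (the edge nearer the robot), rad: 0 level; it rises away from the robot. Locked: it does not give under a light push.
- cradle: Cradle, fixed, dark steel, that carries the tread. Origin on the work surface straight under the middle of the tread's lower edge; x from above points up the slope, y along the tread. The hinge line at the lower edge is 62 mm up, the tread's top face 4 mm above it. Two end posts 114 mm high stand 197 mm either side, 125 mm up the slope.
- polish: Bystander: grey plastic bottle, 60 mm across, 170 mm high, origin at its underside.
- thinner: Bystander: plain steel tin, 66 mm across, 150 mm high, origin at its underside.
- waxtin: Bystander: low aluminium tin, 80 mm across, 40 mm high, origin at its underside.
- sander: Bystander: black rubber sanding block 100 x 60 x 28 mm, origin at its underside.
Mind the look-alikes: they are no part of the job. What is shaped like the part that bears zero_top but green, red or turquoise is not meant.

How it is judged:
By the outcome, as a careful person would: the job done as asked, in the order asked, and still so for the second after the job is handed in, while the arm keeps its last pose, push and grip.
It also fails if it takes over 50 s, if anything falls off the work surface, if the arm or the gripper's body presses on something with over 40 N, if the wrist force passes 120 N, or if a joint passes its speed limit or range.

## Working session

There is one attempt and no reset: what is moved stays moved. The work goes in short steps, Python scripts to look and compute and a tool call to move; the robot and the scene stay as the last step left them, time stands still between calls to the robot, and variables do not carry over. Pictures are saved under pics/ and viewed, at most 10 in all, crops included, and the job is handed in when it is done.

Besides the shell and the picture viewer there is one more tool, called after "Emit:" by a JSON object that holds its "fn" and its "kwargs". move_arm: Moves the arm, as the interface text tells. Its arguments: {"type":"object","properties":{"targets":{"type":"string"}},"required":["targets"]}

```bash
mkdir -p pics
cat > h.py <<'E'
import numpy as np, cv2
from cell import read_state, cams, order, ctrl
from scipy.spatial.transform import Rotation as R
def cam(n):
    d=cams.get_image(n); d['R']=cv2.Rodrigues(np.array(d['rvec'],float))[0]; d['t']=np.array(d['tvec'],float).ravel()
    d['f']=d['color'].shape[0]/2/np.tan(np.radians(d['fovy'])/2); d['K']=np.array([[d['f'],0,d['cx']],[0,d['f'],d['cy']],[0,0,1]])
    d['C']=-d['R'].T@d['t']; return d
def ray(d,p):
    u=cv2.undistortPoints(np.array([[p]],float),d['K'],np.array([d['k1'],0,0,0.]))[0,0]
    v=d['R'].T@np.array([u[0],u[1],1]); return v/np.linalg.norm(v)
def onz(d,p,z):
    v=ray(d,p); return d['C']+v*(z-d['C'][2])/v[2]
def proj(d,P):
    return cv2.projectPoints(np.array(P,float).reshape(-1,1,3),np.array(d['rvec'],float),d['t'],d['K'],np.array([d['k1'],0,0,0.]))[0][:,0]
def tri(ds,ps):
    A=np.zeros((3,3));b=np.zeros(3)
    for d,p in zip(ds,ps):
        v=ray(d,p);M=np.eye(3)-np.outer(v,v);A+=M;b+=M@d['C']
    return np.linalg.solve(A,b)
def save(n,im): cv2.imwrite('pics/'+n,im[:,:,::-1])
E
python3 - <<'E'
from h import *
for n in ('scene','top'):
    d=cam(n); save(n+'.png',cv2.resize(d['color'],(800,600),interpolation=cv2.INTER_CUBIC)); print(n,d['C'],d['fovy'],d['k1'])
s=read_state(); print(s); print(ctrl.pinch_z)
E
```

```text
scene [1097.89559553 -839.67581868  876.05829349] 54.787931903581885 -0.011089738997142001
top [ 441.50978158 -157.46487941 1437.78819724] 42.81540429678054 -0.1107271065962571
{'clock': 0.1, 'qpos': array([ 1.08819602,  0.62927341,  0.03846199,  1.5182777 , -0.02704057,
        0.99627509, -0.02001794]), 'qd': array([ 0.00028846, -0.00392735,  0.00019225, -0.00373296,  0.00069262,
        0.00069685,  0.00086764]), 'tau': array([ 1.85179335e-03, -5.64531326e+01,  1.22977540e+00, -1.93972242e+01,
        1.11772958e-02,  5.46301409e-03,  1.54235647e-05]), 'eef_pos': array([ 262.92987577, -593.78968584,  205.76545841]), 'tool_rot': array([-3.13987714e+00, -5.43873029e-06,  4.16746126e-01]), 'force': array([-0.21924147, -0.68762352,  0.94977047]), 'torque': array([0.01925409, 0.02787733, 0.03479568]), 'gripper_force': 0.0, 'width': 85.4933504425872}
18.700000000000003
```

View pics/scene.png

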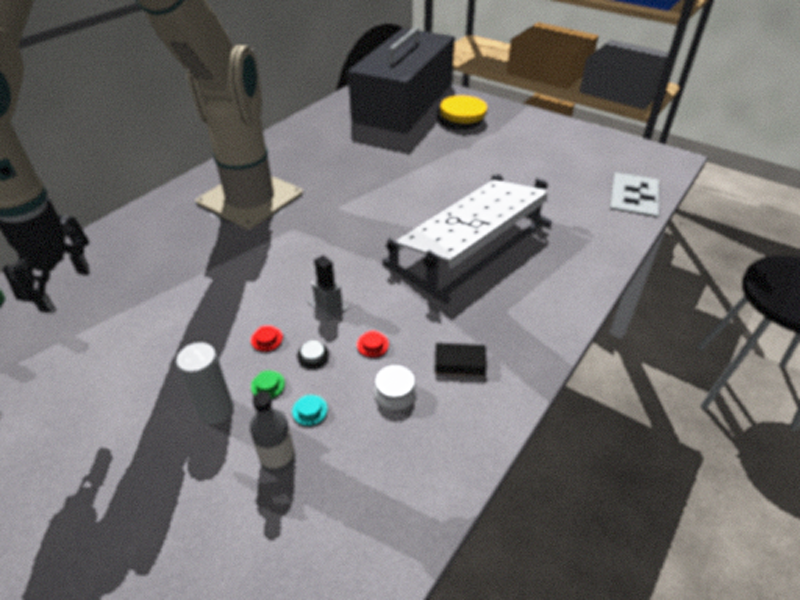

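View pics/top.png

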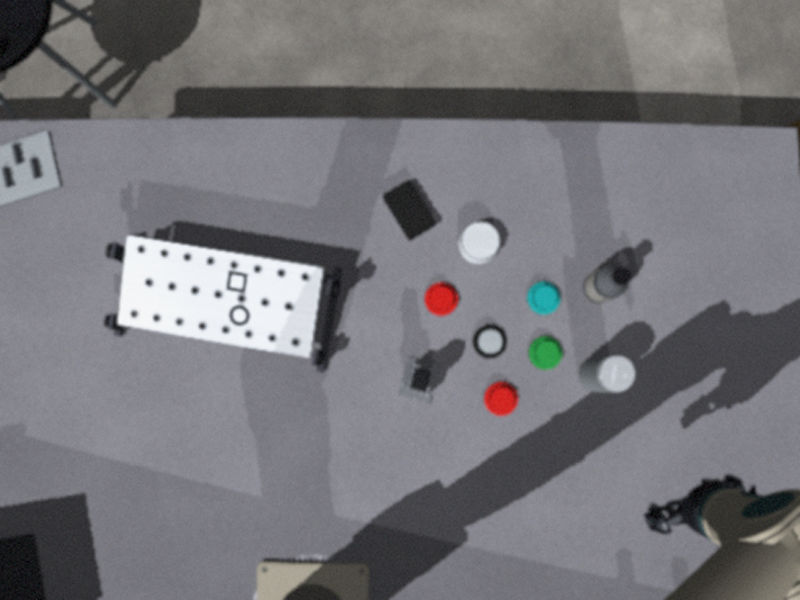

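Scene (enlarged picture): gauge in its stand at (325,275). Bare-steel block on black rubber at (313,352). Look-alikes are red (267,338) and (373,344), green (268,384), turquoise (310,409), plus the wax tin (395,385). Top view: gauge (420,380), steel block (490,341), round ring (239,315), square frame (237,282). I choose the steel/black block and the round ring, and check both in one close crop.

Run:
```python
from h import *
t=cam('top'); s=cam('scene')
def up(im,x0,y0,w,h,W=400,H=300): return cv2.resize(im[y0:y0+h,x0:x0+w],(W,H),interpolation=cv2.INTER_CUBIC)
# top row: gauge+zero in top (80x60 @ (245,205)), ring (80x60 @ (115,160)); bottom: scene gauge+zero, scene ring
a=np.hstack([up(t['color'],250,205,80,60),up(t['color'],115,160,80,60)])
b=np.hstack([up(s['color'],170,160,100,75),up(s['color'],245,105,110,82)])
save('crop.png',np.vstack([a,b]))
def quad(d):
    im=d['color'].astype(int); m=((im.min(2)>165)).astype(np.uint8)
    n,l,st,c=cv2.connectedComponentsWithStats(m)
    for i in np.argsort(-st[1:,4])[:4]+1: print(st[i],c[i])
quad(t);quad(s)
for nm,d,p in (('zero',t,(490,341)),('zero',s,(313,350))): print(nm,onz(d,np.array(p)/1.5625-.18,22))
for nm,p,z in (('gauge',(420,379),125),):print(nm,onz(t,np.array(p)/1.5625-.18,z))
for nm,pt,ps in (('gaugetop',(420,379),(323,262)),('ring',(239,315),(454,221)),('square',(237,282),(476,224))):
    print(nm,tri((t,s),[np.array(pt)/1.5625-.18,np.array(ps)/1.5625-.18]))
```

```text
[  75  151  131   78 6680] [139.01182635 189.28008982]
[293 143  26  26 516] [305.98643411 155.3003876 ]
[384 229  22  21 361] [394.42105263 239.03601108]
[307 213  13  12 126] [313.33333333 218.26984127]
[  142   148   208   185 10892] [242.58051781 239.06454278]
[  218    70   225   158 10028] [341.67500997 138.55773833]
[  34  176  100  111 3310] [ 82.58459215 230.92628399]
[ 136  280   34   73 1027] [153.25998053 316.53359299]
zero [ 514.09095377 -323.76187715   22.        ]
zero [ 516.42479002 -324.02660686   22.        ]
gauge [ 442.72966503 -191.89568006  125.        ]
gaugetop [ 441.97200597 -192.73716943  121.57068227]
ring [554.05139365 132.78469151  78.57309948]
square [611.33961145 134.77722724  93.03866268]
```

View pics/crop.png

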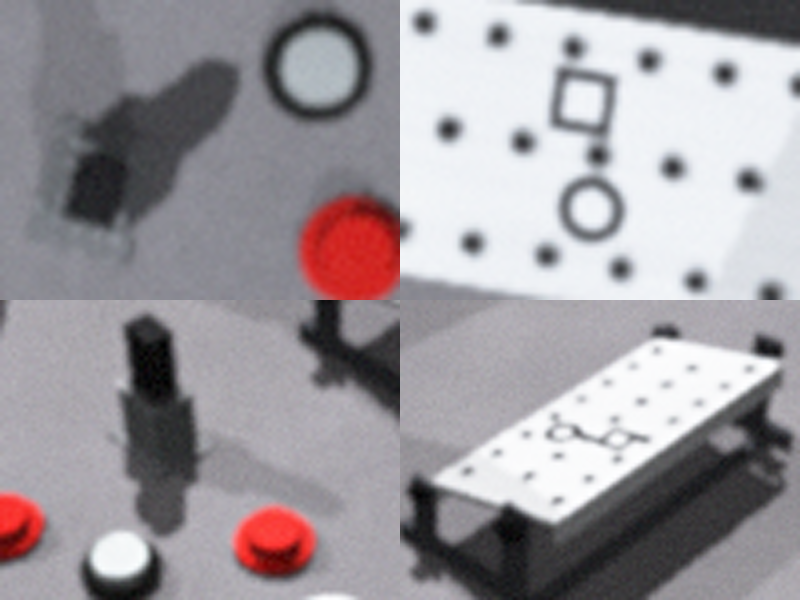

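The crop confirms both choices: the white-steel disc on black rubber (crop pixel 317,66) and the round ring (590,208), with the square frame further up the slope at (583,100). The gauge top is at (97,185). Next: gauge yaw and tread geometry.

Run:
```python
from h import *
t=cam('top'); s=cam('scene')
im=t['color']
m=np.zeros(im.shape[:2],np.uint8); m[228:255,255:285]=(im[228:255,255:285].max(2)<62)
c=max(cv2.findContours(m,0,1)[0],key=cv2.contourArea); r=cv2.minAreaRect(c); print(r)
B=np.array([onz(t,p,125)[:2] for p in cv2.boxPoints(r)]); print(B.mean(0))
for i in range(4): e=B[(i+1)%4]-B[i]; print(np.linalg.norm(e),np.degrees(np.arctan2(e[1],e[0])))
def corners(d,box):
    x0,y0,x1,y1=box; im=d['color']; g=np.zeros(im.shape[:2],np.uint8); g[y0:y1,x0:x1]=(im[y0:y1,x0:x1].min(2)>150)*255
    g=cv2.morphologyEx(g,cv2.MORPH_CLOSE,np.ones((9,9)))
    c=max(cv2.findContours(g,0,1)[0],key=cv2.contourArea); h=cv2.convexHull(c)
    for e in range(2,30):
        q=cv2.approxPolyDP(h,e,True)[:,0]
        if len(q)<=4: return q
ct=corners(t,(60,140,220,240)); cs=corners(s,(230,100,380,190)); print(ct.tolist(),cs.tolist())
# match corners by ordering: try cyclic shifts
best=min(((sum(np.linalg.norm(np.cross(ray(t,a),ray(s,b))@(t['C']-s['C']))for a,b in zip(ct,np.roll(cs[::k],j,0))),k,j) for k in(1,) for j in range(4)))
P=np.array([tri((t,s),(a,b)) for a,b in zip(ct,np.roll(cs,best[2],0))]); print(best,P.round(1))
for i in range(4): print(np.linalg.norm(P[i]-P[i-1]))
```

```text
((271.0000305175781, 238.00001525878906), (10.75174331665039, 21.50348663330078), 18.43494987487793)
[ 454.49662158 -198.17795198]
57.382421731741836 -17.99234284160823
28.750831687395394 -107.88433762424651
57.352588906528915 161.90938205620517
28.652531575652564 72.17585778166237
[[206, 173], [197, 228], [75, 206], [82, 150]] [[379, 100], [379, 189], [230, 189], [233, 112]]
(np.float64(392.02712082271233), 1, 2) [[ 572.2  -91.2   61.2]
 [ 458.1  -31.5  253.4]
 [ 644.5  378.5  155.6]
 [ 802.8  506.6 -317.2]]
744.0784144937802
231.35236095148332
460.85432803191725
514.7570699951413
```

Run:
```python
from h import *
t=cam('top'); s=cam('scene')
ct=[(206,173),(197,228),(75,206),(82,150)]; cs=[(288.2,165.7),(256,156.1),(315.1,115.1),(349.5,123.6)]
P=np.array([tri((t,s),(a,b)) for a,b in zip(ct,cs)]); print(P.round(1))
u=((P[0]-P[1])+(P[3]-P[2]))/2; v=(P[2]-P[1]+P[3]-P[0])/2
print('tilt',np.degrees(np.arcsin(u[2]/np.linalg.norm(u))),np.linalg.norm(u),np.linalg.norm(v),'yaw v',np.degrees(np.arctan2(-v[0],v[1])))
lo=(P[1]+P[2])/2; print(lo)
im=t['color']
for th in(30,36,42):
    m=np.zeros(im.shape[:2],np.uint8); m[232:252,258:280]=(im[232:252,258:280].max(2)<th)
    c=max(cv2.findContours(m,0,1)[0],key=cv2.contourArea); r=cv2.minAreaRect(c); print(th,r,onz(t,r[0],125))
    B=np.array([onz(t,p,125)[:2] for p in cv2.boxPoints(r)])
    for i in range(2): e=B[(i+1)%4]-B[i]; print(np.linalg.norm(e),np.degrees(np.arctan2(e[1],e[0])))
st=read_state(); print(R.from_euler('xyz',st['tool_rot']).inv().apply(np.array([442.5,-192.5,210])-st['eef_pos']))
```

```text
[[633.9 -16.5 101.2]
 [483.7  11.1  55.6]
 [536.9 357.4  69.7]
 [693.3 333.6 100.9]]
tilt 13.88427418295758 160.1092352030053 352.7874236200585 yaw v -9.184172191894222
[510.31456955 184.22809405  62.62384293]
30 ((271.0, 237.0), (0.0, 0.0), 0.0) [ 457.12239301 -198.14321017  125.        ]
0.0 0.0
0.0 0.0
36 ((271.0, 237.5), (2.0, 1.0), 0.0) [ 455.78954481 -198.15302913  125.        ]
2.6655632796924227 0.4319408753448085
5.344397285299967 -89.44852118617723
42 ((269.44232177734375, 241.78846740722656), (7.8446455001831055, 11.96308422088623), 11.309932708740234) [ 444.32560049 -194.07880241  125.        ]
31.869254288823882 -10.859951198922175
20.95546495179922 -100.73799487786133
[ 326.6597534  -294.74939659   -3.44040616]
```

Emit:
{"fn": "move_arm", "kwargs": {"targets": "1 2.7 -2.45 -0.3 0 0 0;1 2.7 -2.45 -0.3 0 0 0;1 2.7 -2.45 -0.3 0 0 0;1 2.7 -2.45 -0.3 0 0 0;1 2.7 -2.45 -0.3 0 0 0"}}

```text
clock: 0.82
eef_pos: [337.5, -426.1, 221.8]
tool_rot: [3.141, -0.0, 0.416]
force: [1.3, -0.2, -0.4]
width: 85.3
gripper_force: 0.0
```

Emit:
{"fn": "move_arm", "kwargs": {"targets": "1 2.7 -2.45 0 0 0 0;1 2.7 -2.45 0 0 0 0;1 2.7 -2.45 0 0 0 0;1 2.7 -2.45 0 0 0 0;1 2.7 -2.45 0 0 0 0"}}

```text
clock: 1.23
eef_pos: [411.4, -259.4, 221.9]
tool_rot: [3.141, -0.0, 0.417]
force: [0.1, -0.6, -0.1]
width: 85.1
gripper_force: 0.0
```

Emit:
{"fn": "move_arm", "kwargs": {"targets": "1 0 0 0 0 0 7;1 0 0 0 0 0 7;1 0 0 0 0 0 7;1 0 0 0 0 0 7;1 0 0 0 0 0 7"}}

```text
clock: 1.65
eef_pos: [411.0, -261.0, 221.8]
tool_rot: [3.141, -0.001, -0.2]
force: [-0.5, -0.7, -0.2]
width: 85.3
gripper_force: 0.0
```

Run:
```python
from h import *
w=cam('wrist'); save('w1.png',cv2.resize(w['color'],(800,600)))
st=read_state(); print(st['clock'],st['eef_pos'],np.degrees(st['tool_rot']),st['qpos'].round(2),w['C'])
print(proj(w,[[442.5,-192.5,125],[515,-324,22]])*1.5625)
print(R.from_euler('xyz',st['tool_rot']).inv().apply(np.array([443,-193,st['eef_pos'][2]])-st['eef_pos']))
```

```text
1.7 [ 411.02363154 -260.99102451  221.78044359] [ 1.79990125e+02 -2.28820083e-02 -1.17525122e+01] [ 0.38  0.38  0.17  1.94 -0.09  0.82 -1.18] [ 487.8589115  -276.31268361  389.14863172]
[[291.02623248 273.148753  ]
 [454.6404505  127.69256531]]
[ 1.74573019e+01 -7.30787940e+01 -5.62388275e-03]
```

View pics/w1.png

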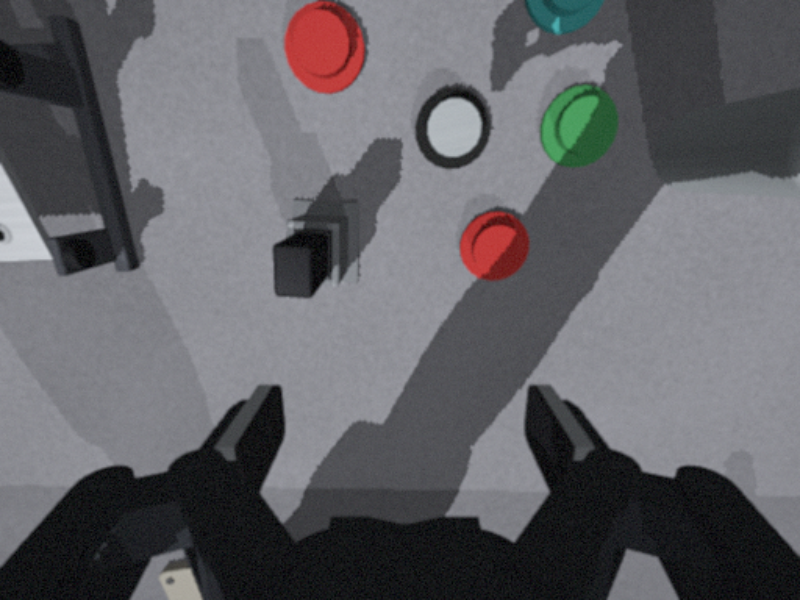

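The wrist view shows the steel block at (453,126), right where predicted. The gauge top is centred at about (293,269) against a prediction of (291,273), with its sides aligned to the tool. Going above it.

Run:
```python
from h import *
w=cam('wrist'); st=read_state()
f=lambda a,z:onz(w,np.array(a)/1.5625-.18,z)
print(f((293,269),125),f((453,126),22))
B=np.array([f(p,125) for p in((277,241),(312,247),(311,297),(274,295))]);print(B.round(1)); print(B.mean(0))
im=w['color'][145:200,165:222]; print(im[::3,::3].max(2))
```

```text
[ 445.43831209 -194.61891094  125.        ] [ 516.38425288 -323.29300158   22.        ]
[[ 464.9 -189.8  125. ]
 [ 456.7 -210.5  125. ]
 [ 424.9 -200.9  125. ]
 [ 431.1 -177.4  125. ]]
[ 444.40851656 -194.66420015  125.        ]
[[149 151 153 155 152 150 143 144 134 134  58  61  66  61  63  74  77  79
   56]
 [153 152 155 150 150 152 131 129  59  34  26  42  45  45  29  26  78  76
   57]
 [147 152 149 155 151 153 142  62  15  23  15  25  10  18  20  41  77  78
   52]
 [149 156 153 154 146  76  15   9  15   7   2  24   6   6  21  40  81  76
   53]
 [160 149 153 127  25  22  18  26  26  11  25  21  12  17   0  38  75  72
   56]
 [153 153 150 105  57  50  51  51  47  54  50  31  19  18  20  27  75  71
   58]
 [151 152 156 108  54  56  50  46  55  53  51  38   9  24  20  41  77  79
   51]
 [152 157 155 120  60  59  54  51  55  51  46  34  22  20  26  39  77  75
   46]
 [153 149 160 128  53  58  61  58  60  50  52  35  32  24  24  27  76  92
   52]
 [152 153 152 150  58  59  58  59  63  61  54  29  26  13  22  33 132 115
   52]
 [154 155 155 143  56  67  56  57  57  55  61  38   9  10  18  43 145 112
   51]
 [152 153 152 148  57  58  66  58  70  54  52  39   3  23  32  83 142 115
  118]
 [156 151 149 149  65  70  59  60  58  59  54  42  20   6 144 150 154 127
  140]
 [151 154 151 150  62  60  64  66  68  61  68  43  14 121 159 153 150 148
  154]
 [154 156 154 149  55  67  66  62  66  67  58  44  73 152 155 156 155 151
  150]
 [150 152 154 158 133 119 108 113  88  94  81  83 152 154 150 154 153 153
  155]
 [150 149 148 156 148 155 151 154 159 155 157 148 156 152 149 158 157 149
  149]
 [151 149 152 149 151 152 150 151 151 157 152 155 150 147 151 152 155 150
  150]
 [145 150 151 154 152 156 148 149 150 154 150 157 151 151 154 152 154 152
  154]]
```

Emit:
{"fn": "move_arm", "kwargs": {"targets": "1 0.5 -1.5 0 0 0 0;1 0.5 -1.5 0 0 0 0;1 0.5 -1.5 0 0 0 0;1 0.25 -1.4 0 0 0 0;1 0 -1.4 0 0 0 0"}}

```text
clock: 2.17
eef_pos: [443.0, -192.2, 221.7]
tool_rot: [3.142, -0.001, -0.19]
force: [0.3, 0.6, -0.0]
width: 85.4
gripper_force: 0.0
```

Run:
```python
from h import *
w=cam('wrist'); st=read_state()
p=proj(w,[[444,-194,125]])[0]; print(p)
x,y=p.astype(int); x0,y0=x-32,y-40
g=cv2.GaussianBlur(w['color'],(3,3),0).max(2); sub=g[y0:y0+80,x0:x0+64]
print(sub[::4,::4])
m=((g>42)&(g<90)).astype(np.uint8); k=np.zeros_like(m); k[y0:y0+80,x0:x0+64]=m[y0:y0+80,x0:x0+64]
k=cv2.morphologyEx(k,cv2.MORPH_OPEN,np.ones((5,5)))
c=max(cv2.findContours(k,0,1)[0],key=cv2.contourArea); r=cv2.minAreaRect(c); print(r)
B=np.array([onz(w,q,125)[:2] for q in cv2.boxPoints(r)]); print(B.mean(0))
for i in range(2): e=B[i+1]-B[i]; print(np.linalg.norm(e),np.degrees(np.arctan2(e[1],e[0])))
v=w['color'].copy(); cv2.polylines(v,[cv2.boxPoints(r).astype(int)],True,(255,0,0),1); save('w2.png',cv2.resize(v[y0-40:y0+110,x0-70:x0+130],(800,600)))
```

```text
[260.11687482 189.97495475]
[[153 141 139 129 130  85  58  62  60  61  62  69  82  83  89  89]
 [154 154 138 131 122  50  51  52  52  52  52  50  77  80  88  90]
 [156 152 144 128 132 150 127  81  60  61  62  68  66  85  87  90]
 [155 157 153 130 133 110  59  42  43  44  45  76  82  82  91  91]
 [156 157 153 132 138  92  17  15  14  15  22  70  78  82  90 141]
 [158 157 156 138 129  85  16  17  15  15  18  70  79  87 129 157]
 [159 153 151 137 130  75  24  17  19  19  17  49  79 123 157 158]
 [156 155 155 145 133  72  53  50  48  43  40  40  81 151 154 157]
 [156 156 156 147 145  58  53  53  49  46  43  49 132 142 153 155]
 [157 156 152 147 151  56  57  52  50  47  44  85 143 155 159 158]
 [156 157 156 148 147  54  55  53  52  47  45 105 143 159 156 155]
 [154 156 159 157 171  64  57  55  54  50  45 135 154 150 155 158]
 [156 155 157 156 158  56  56  55  52  49  45 129 153 156 152 156]
 [155 156 159 156 156  54  60  56  53  49  46 144 154 155 158 155]
 [157 156 156 157 156 116  93  85  74  65  62 155 155 154 154 153]
 [157 152 155 158 154 155 154 158 156 157 154 153 155 153 153 151]
 [153 154 154 153 153 155 157 152 151 154 150 152 153 155 154 157]
 [157 154 157 157 153 153 157 156 155 154 156 156 156 153 152 154]
 [157 154 155 155 156 156 155 154 154 155 151 152 154 154 151 154]
 [154 154 157 156 157 153 153 154 156 151 150 151 151 154 154 154]]
((258.5, 190.5), (29.0, 23.0), 90.0)
[ 443.49350846 -192.20243238]
23.372531773346815 -100.84306705172753
31.24747143234374 169.913321919201
```

View pics/w2.png

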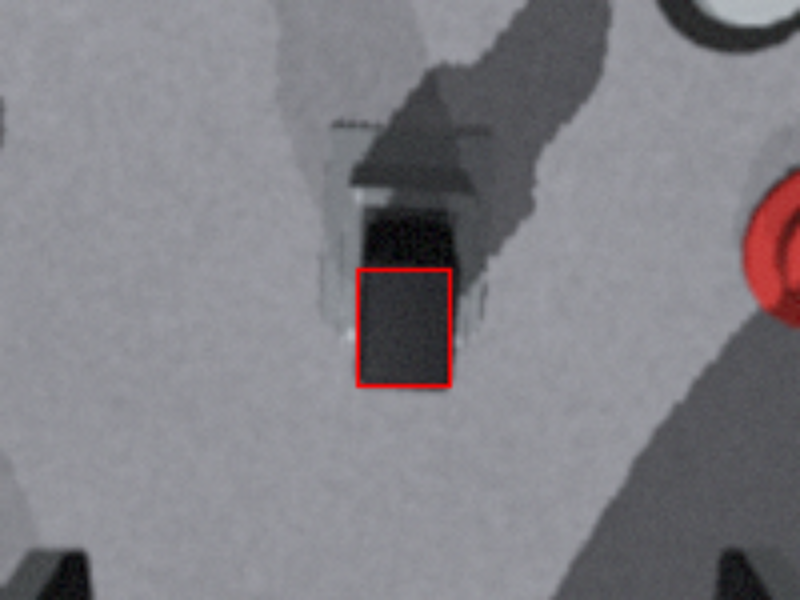

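The picture shows the gauge top outlined squarely to the tool, centred at (443.5, -192.2), directly under the TCP. Descending to grip.

Emit:
{"fn": "move_arm", "kwargs": {"targets": "1 0 0 3.6 0 0 0;1 0 0 3.6 0 0 0;1 0 0 3.6 0 0 0;1 0 0 2.5 0 0 0;1 0 0 1.2 0 0 0"}}

```text
clock: 2.63
eef_pos: [440.1, -192.4, 73.7]
tool_rot: [-3.141, 0.005, -0.191]
force: [-0.5, 0.4, 0.7]
width: 85.8
gripper_force: 0.0
```

Emit:
{"fn": "move_arm", "kwargs": {"targets": "-1 0 0 0 0 0 0;-1 0 0 0 0 0 0;-1 0 0 0 0 0 0;-1 0 0 0 0 0 0;-1 0 0 0 0 0 0"}}

```text
clock: 3.05
eef_pos: [443.0, -193.2, 77.8]
tool_rot: [3.141, -0.002, -0.194]
force: [-1.7, 1.9, 27.2]
width: 25.7
gripper_force: 37.2
```

Emit:
{"fn": "move_arm", "kwargs": {"targets": "-1 0 0 0 0 0 0;-1 0 0 0 0 0 0;-1 0 0 0 0 0 0;-1 0 0 0 0 0 0;-1 0 0 0 0 0 0"}}

```text
clock: 3.47
eef_pos: [443.1, -193.1, 78.1]
tool_rot: [3.141, -0.003, -0.194]
force: [-1.1, -0.4, 5.9]
width: 24.7
gripper_force: 57.5
```

Gripped. Lifting straight up.

Emit:
{"fn": "move_arm", "kwargs": {"targets": "-1 0 0 -1 0 0 0;-1 0 0 -2 0 0 0;-1 0 0 -2 0 0 0;-1 0 0 -2 0 0 0;-1 0 0 -1 0 0 0"}}

```text
clock: 3.88
eef_pos: [443.2, -193.2, 159.7]
tool_rot: [3.141, -0.004, -0.194]
force: [0.7, -0.4, -2.3]
width: 25.3
gripper_force: 58.2
```

Emit:
{"fn": "move_arm", "kwargs": {"targets": "-1 0 0 0 0 0 0;-1 0 0 0 0 0 0;-1 0 0 0 0 0 0;-1 0 0 0 0 0 0;-1 0 0 0 0 0 0"}}

```text
clock: 4.3
eef_pos: [441.5, -192.5, 155.9]
tool_rot: [-3.141, 0.002, -0.194]
force: [-0.2, -0.4, -2.5]
width: 25.1
gripper_force: 58.2
```

Run:
```python
from h import *
st=read_state(); print(st['eef_pos'],np.degrees(st['tool_rot']),st['force'])
s=cam('scene'); e=st['eef_pos']
p=proj(s,[e,e-[0,0,69]]); print(p)
x,y=p[0].astype(int); save('s2.png',cv2.resize(s['color'][y-45:y+45,x-60:x+60],(800,600),interpolation=cv2.INTER_CUBIC)); print(x-60,y-45)
print(R.from_euler('xyz',st['tool_rot']).inv().apply(np.array([516,-323.6,e[2]])-e))
```

```text
[ 441.50606549 -192.50581339  155.8647051 ] [-1.79982895e+02  1.01110822e-01 -1.11163870e+01] [-0.22937074 -0.42551512 -2.52796041]
[[205.77878995 158.89422605]
 [207.82233371 175.62373234]]
145 113
[ 98.37139555 114.27185758  -0.20771204]
```

View pics/s2.png

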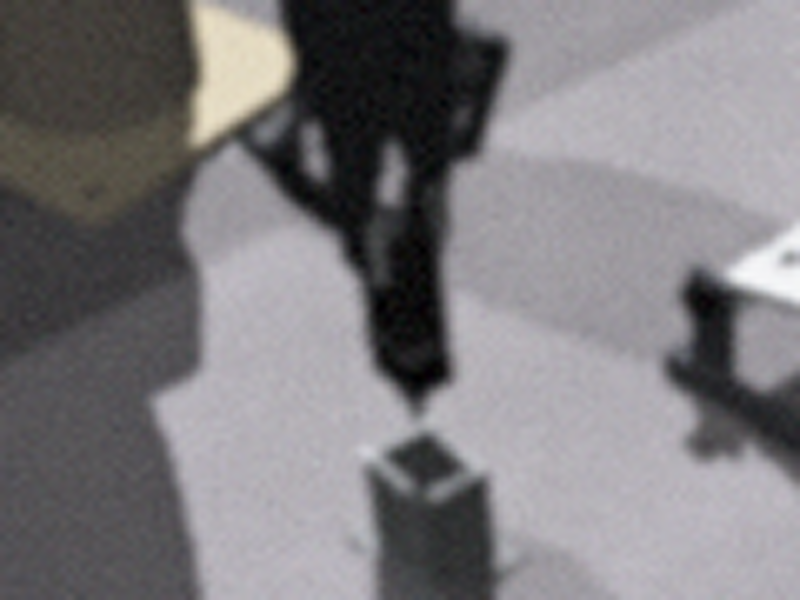

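The picture shows the gauge out of the stand and hanging straight, tip at crop (418,412), i.e. native (207.7,174.8); predicted (207.8,175.6). Moving over the zeroing block.

Emit:
{"fn": "move_arm", "kwargs": {"targets": "-1 2.46 2.86 0 0 0 0;-1 2.46 2.86 0 0 0 0;-1 2.46 2.86 0 0 0 0;-1 2.46 2.86 0 0 0 0;-1 0 0 2 0 0 0"}}

```text
clock: 4.77
eef_pos: [522.3, -335.0, 139.7]
tool_rot: [3.132, -0.014, -0.2]
force: [0.9, -2.8, -1.8]
width: 25.0
gripper_force: 58.4
```

Emit:
{"fn": "move_arm", "kwargs": {"targets": "-1 0 0 2 0 0 0;-1 0 0 1 0 0 0;-1 0 0 0 0 0 0;-1 0 0 0 0 0 0;-1 0 0 0 0 0 0"}}

```text
clock: 5.18
eef_pos: [517.2, -324.0, 107.4]
tool_rot: [3.141, -0.001, -0.194]
force: [1.0, -0.1, -1.4]
width: 25.3
gripper_force: 58.3
```

Run:
```python
from h import *
st=read_state(); e=st['eef_pos'];print(e,np.degrees(st['tool_rot']),st['force'])
s=cam('scene');w=cam('wrist')
p=proj(s,[e-[0,0,69],[516,-323.6,22]]); print(p)
x,y=p[0].astype(int); a=cv2.resize(s['color'][y-22:y+23,x-30:x+30],(400,300),interpolation=cv2.INTER_CUBIC); print(x-30,y-22)
q=proj(w,[e-[0,0,69],[516,-323.6,22]]); print(q); x,y=q[1].astype(int);x=min(max(x,60),452);y=min(max(y,45),339)
b=cv2.resize(w['color'][y-45:y+45,x-60:x+60],(400,300)); print(x-60,y-45); save('z1.png',np.hstack([a,b]))
```

```text
[ 517.19885704 -324.04080233  107.41158813] [ 1.79976056e+02 -6.92713328e-02 -1.10898444e+01] [ 0.9516766  -0.13124426 -1.40401887]
[[199.75077094 220.3376101 ]
 [200.1291614  223.67478909]]
169 198
[[258.44694418 199.8459916 ]
 [258.23239786 195.87722013]]
198 150
```

View pics/z1.png

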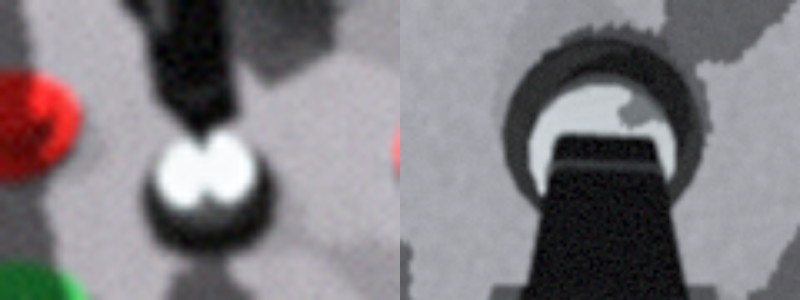

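The tip hangs over the middle of the disc: left crop, tip (205,130), disc centre (205,172); right crop, case centred on the disc at x≈605. Pressing gently.

Emit:
{"fn": "move_arm", "kwargs": {"targets": "-1 0 0 0.6 0 0 0;-1 0 0 0.5 0 0 0;-1 -0.1 0 0.4 0 0 0;-1 0 0 0.2 0 0 0;-1 0 0 0 0 0 0"}}

```text
clock: 5.7
eef_pos: [515.5, -323.6, 89.2]
tool_rot: [-3.141, 0.0, -0.194]
force: [0.3, 0.5, 0.1]
width: 25.2
gripper_force: 58.7
```

Emit:
{"fn": "move_arm", "kwargs": {"targets": "-1 0 0 0.2 0 0 0;-1 0 0 0.1 0 0 0;-1 0 0 0.1 0 0 0;-1 0 0 0 0 0 0;-1 0 0 0 0 0 0"}}

```text
clock: 6.12
eef_pos: [515.7, -323.7, 85.8]
tool_rot: [-3.141, -0.0, -0.194]
force: [-0.4, 1.3, 2.7]
width: 24.9
gripper_force: 58.8
```

Emit:
{"fn": "move_arm", "kwargs": {"targets": "-1 0 0 0 0 0 0;-1 0 0 0 0 0 0;-1 0 0 0 0 0 0;-1 0 0 0 0 0 0;-1 0 0 0 0 0 0"}}

```text
clock: 6.53
eef_pos: [515.7, -323.7, 85.6]
tool_rot: [-3.141, -0.0, -0.194]
force: [0.7, 0.6, 1.4]
width: 24.9
gripper_force: 58.8
```

Emit:
{"fn": "move_arm", "kwargs": {"targets": "-1 0 0 0 0 0 0;-1 0 0 0 0 0 0;-1 0 0 0 0 0 0;-1 0 0 0 0 0 0;-1 0 0 0 0 0 0"}}

```text
clock: 6.95
eef_pos: [515.6, -323.8, 85.6]
tool_rot: [-3.141, 0.0, -0.194]
force: [-0.3, 1.8, 2.5]
width: 24.4
gripper_force: 58.8
```

Emit:
{"fn": "move_arm", "kwargs": {"targets": "-1 0 0 0 0 0 0;-1 0 0 0 0 0 0;-1 0 0 0 0 0 0;-1 0 0 0 0 0 0;-1 0 0 0 0 0 0"}}

```text
clock: 7.37
eef_pos: [515.6, -323.8, 85.6]
tool_rot: [-3.142, 0.0, -0.194]
force: [0.2, 1.4, 2.7]
width: 25.2
gripper_force: 58.8
```

Emit:
{"fn": "move_arm", "kwargs": {"targets": "-1 0 0 -1 0 0 0;-1 0 0 -2.5 0 0 0;-1 0 0 -3 0 0 0;-1 0 0 -3 0 0 0;-1 0 0 -2.5 0 0 0"}}

```text
clock: 7.78
eef_pos: [515.6, -324.8, 208.0]
tool_rot: [3.14, -0.001, -0.195]
force: [1.0, 0.4, -1.2]
width: 25.3
gripper_force: 58.5
```

Zeroing held over 1.5 s. Now travelling to the tread, looking from two places on the way.

Emit:
{"fn": "move_arm", "kwargs": {"targets": "-1 -1.04 -3.8 0 0 0 0;-1 -1.04 -3.8 0 0 0 0;-1 -1.04 -3.8 0 0 0 0;-1 -1.04 -3.8 0 0 0 0;-1 -1.04 -3.8 0 0 0 0"}}

```text
clock: 8.2
eef_pos: [500.7, -126.3, 206.1]
tool_rot: [3.141, -0.001, -0.195]
force: [0.9, 0.3, -2.2]
width: 25.2
gripper_force: 58.5
```

Emit:
{"fn": "move_arm", "kwargs": {"targets": "-1 -1.04 -3.8 0 0 0 0;-1 -1.04 -3.8 0 0 0 0;-1 -1.04 -3.8 0 0 0 0;-1 -1.04 -3.8 0 0 0 0;-1 0 0 0 0 0 0"}}

```text
clock: 8.62
eef_pos: [488.9, 39.6, 205.9]
tool_rot: [-3.136, 0.001, -0.182]
force: [-0.0, 0.7, -1.4]
width: 25.1
gripper_force: 58.7
```

Emit:
{"fn": "move_arm", "kwargs": {"targets": "-1 0 0 0 0 0 0;-1 0 0 0 0 0 0;-1 0 0 0 0 0 0;-1 0 0 0 0 0 0;-1 0 0 0 0 0 0"}}

```text
clock: 9.03
eef_pos: [489.9, 28.3, 205.7]
tool_rot: [3.141, -0.0, -0.197]
force: [0.7, -0.3, -2.4]
width: 24.8
gripper_force: 58.7
```

Run:
```python
from h import *
import pickle
w=cam('wrist'); pickle.dump(w,open('wa.pkl','wb')); st=read_state(); print(st['eef_pos'],w['C'],st['qpos'].round(2)); save('wa.png',cv2.resize(w['color'],(800,600)))
print(proj(w,[[554,133,79],[611,135,93]])*1.5625)
```

```text
[489.83418907  28.56499238 205.63613546] [566.80101439  13.20571109 372.95637269] [-0.21  0.41  0.13  1.95 -0.07  0.78 -1.81]
[[238.82776248 228.12642949]
 [198.28330736 140.79117173]]
```

View pics/wa.png

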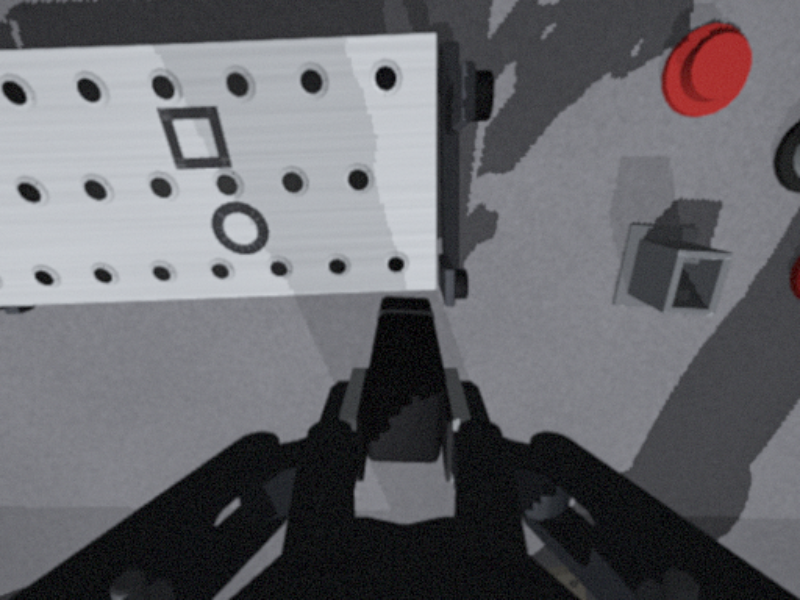

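Emit:
{"fn": "move_arm", "kwargs": {"targets": "-1 -0.75 -3.8 0 0 0 0;-1 -0.75 -3.8 0 0 0 0;-1 -0.75 -3.8 0 0 0 0;-1 -0.75 -3.8 0 0 0 0;-1 -0.75 -3.8 0 0 0 0"}}

```text
clock: 9.5
eef_pos: [489.7, 224.5, 205.6]
tool_rot: [3.142, -0.0, -0.196]
force: [-0.0, -0.2, -1.7]
width: 24.9
gripper_force: 58.8
```

Emit:
{"fn": "move_arm", "kwargs": {"targets": "-1 0 0 0 0 0 0;-1 0 0 0 0 0 0;-1 0 0 0 0 0 0;-1 0 0 0 0 0 0;-1 0 0 0 0 0 0"}}

```text
clock: 9.92
eef_pos: [490.0, 221.5, 205.7]
tool_rot: [3.141, -0.0, -0.197]
force: [0.5, -0.2, -1.5]
width: 25.2
gripper_force: 58.9
```

The wrist view shows the round ring at (240,228) and the square frame at (194,138), matching the predictions; the tip hangs just short of the lower edge. Now fitting the tread plane from the holes seen in both views.

```bash
cat > fit.py <<'E'
from h import *
import pickle
def blobs(d):
    g=cv2.GaussianBlur(d['color'],(3,3),0).max(2)
    tr=(g>110).astype(np.uint8)
    n,l,st,c=cv2.connectedComponentsWithStats((g<95).astype(np.uint8)); out=[]
    for i in range(1,n):
        x,y,w,h,a=st[i]
        if 20<a<900 and y<195 and w<60 and h<60:
            m=(l[y:y+h,x:x+w]==i).astype(np.uint8); cc=cv2.findContours(m,0,1)[0][0]; h2=cv2.convexHull(cc)
            M=cv2.moments(h2)
            out.append((M['m10']/M['m00']+x,M['m01']/M['m00']+y,a,M['m00']))
    return np.array(out)
E
python3 - <<'E'
from fit import *
a=pickle.load(open('wa.pkl','rb')); b=cam('wrist'); pickle.dump(b,open('wb.pkl','wb')); print(b['C'])
A=blobs(a);B=blobs(b)
def guess(d,p): # plane guess through ring (554,133,79), tilt 14, yaw -9
    n=R.from_euler('zy',[-9,-14],degrees=True).apply([0,0,1]); v=ray(d,p[:2]); P0=np.array([554,133,79.]); return d['C']+v*(n@(P0-d['C']))/(n@v)
GA=np.array([guess(a,p) for p in A]);GB=np.array([guess(b,p) for p in B]); T=[]
for i,p in enumerate(GA):
    k=np.linalg.norm(GB-p,axis=1); j=k.argmin()
    if k[j]<10: T.append(np.r_[tri((a,b),(A[i,:2],B[j,:2])),A[i,2:],k[j]])
T=np.array(T); print(T.round(1))
E
```

```text
[566.9313166  206.44185065 372.94761965]
[[6.201e+02 1.340e+01 1.005e+02 1.440e+02 1.260e+02 4.500e+00]
 [6.268e+02 5.590e+01 1.017e+02 1.510e+02 1.345e+02 3.700e+00]
 [6.410e+02 1.407e+02 1.030e+02 1.440e+02 1.260e+02 1.600e+00]
 [6.477e+02 1.830e+02 1.033e+02 1.520e+02 1.360e+02 6.000e-01]
 [6.545e+02 2.259e+02 1.026e+02 1.510e+02 1.360e+02 1.000e+00]
 [5.703e+02 4.320e+01 8.840e+01 1.250e+02 1.100e+02 3.700e+00]
 [5.899e+02 1.703e+02 8.950e+01 1.070e+02 9.400e+01 1.000e+00]
 [6.033e+02 2.556e+02 8.870e+01 1.180e+02 1.040e+02 1.700e+00]
 [5.966e+02 2.132e+02 8.870e+01 1.110e+02 9.950e+01 7.000e-01]
 [5.070e+02 3.130e+01 7.390e+01 6.700e+01 5.500e+01 4.500e+00]
 [5.137e+02 7.380e+01 7.380e+01 7.200e+01 6.000e+01 3.300e+00]
 [5.204e+02 1.160e+02 7.330e+01 6.600e+01 5.350e+01 1.800e+00]
 [5.338e+02 2.013e+02 7.340e+01 5.700e+01 4.550e+01 4.000e-01]
 [5.272e+02 1.590e+02 7.250e+01 6.000e+01 4.900e+01 6.000e-01]
 [5.405e+02 2.439e+02 7.320e+01 6.400e+01 5.300e+01 1.600e+00]
 [5.471e+02 2.860e+02 7.350e+01 6.300e+01 5.150e+01 2.500e+00]]
```

Run:
```python
from h import *
import pickle
n=R.from_euler('zy',[-9,-14.05],degrees=True).apply([0,0,1]); print(n)
T=np.array([[620.1,13.4,100.5],[647.7,183,103.3],[570.3,43.2,88.4],[589.9,170.3,89.5],[520.4,116,73.3],[533.8,201.3,73.4],[641,140.7,103],[513.7,73.8,73.8]])
P0=T.mean(0)-2*n
for f in('wa','wb'):
    d=pickle.load(open(f+'.pkl','rb')); p=proj(d,[[554,133,79]])[0]; x,y=p.astype(int)
    g=cv2.GaussianBlur(d['color'],(3,3),0).max(2)[y-28:y+28,x-28:x+28]
    c=[k for k in cv2.findContours((g<110).astype(np.uint8),0,1)[0]]; c=min(c,key=lambda k:np.linalg.norm(np.array(cv2.minEnclosingCircle(k)[0])-28)+1000*(cv2.contourArea(cv2.convexHull(k))<250))
    e=cv2.fitEllipse(cv2.convexHull(c)); q=np.array(e[0])+[x-28,y-28]; v=ray(d,q)
    X=d['C']+v*(n@(P0-d['C']))/(n@v); print(q,e[1],X)
```

```text
[-0.24276855  0.          0.97008424]
[153.44701767 145.46874428] (29.900075912475586, 37.42707443237305) [554.45675696 131.8621263   79.79296993]
[327.6567421   98.65384293] (49.324100494384766, 87.30989074707031) [565.24668347 134.32032682  82.49320426]
```

```bash
cat > plan.py <<'E'
from h import *
import pickle
n=R.from_euler('ZY',[-9,-14.05],degrees=True).apply([0,0,1])
def rel(ring,h):
    st=read_state(); Rc=R.from_euler('xyz',st['tool_rot']); z=Rc.apply([0,0,1]); ax=np.cross(z,-n); s=np.linalg.norm(ax)
    rv=ax/s*np.arcsin(s); tgt=np.array(ring)+n*(69.1+h)
    print('clock',st['clock'],'tcp',st['eef_pos'],'F along n',st['force']@n,'turn(tool)',np.degrees(Rc.inv().apply(rv)).round(2))
    print('shift now-axes cm',(Rc.inv().apply(tgt-st['eef_pos'])/10).round(3),'height above',(st['eef_pos']-ring)@n-69.1)
E
python3 - <<'E'
from plan import *
T=np.array([[620.1,13.4,100.5],[647.7,183,103.3],[570.3,43.2,88.4],[589.9,170.3,89.5],[520.4,116,73.3],[533.8,201.3,73.4],[641,140.7,103],[513.7,73.8,73.8]])
P0=T.mean(0)-2*n; print(((T-P0)@n).round(1))
for f,th in(('wa',110),('wb',110),('wb',90),('wb',75)):
    d=pickle.load(open(f+'.pkl','rb')); p=proj(d,[[554,132.5,79]])[0]; x,y=p.astype(int)
    g=cv2.GaussianBlur(d['color'],(3,3),0).max(2)[y-22:y+22,x-22:x+22]
    c=max(cv2.findContours((g<th).astype(np.uint8),0,1)[0],key=lambda k:cv2.contourArea(cv2.convexHull(k)))
    e=cv2.fitEllipse(cv2.convexHull(c)); q=np.array(e[0])+[x-22,y-22]; v=ray(d,q)
    print(p,q,e[1],d['C']+v*(n@(P0-d['C']))/(n@v))
rel([554.4,132.2,79.2],25)
E
```

```text
[0.3 2.9 1.6 2.8 1.7 1.9 2.6 2.2]
[153.29028395 145.91120395] [153.44701767 145.46874428] (29.900075912475586, 37.42707443237305) [554.43615499 132.06015818  79.30369424]
[329.80491652 109.67276371] [326.35369492 103.78941345] (45.31784439086914, 61.950347900390625) [560.53734492 135.76471633  80.66672215]
[329.80491652 109.67276371] [328.40746498 100.24817753] (43.26710510253906, 63.70884323120117) [563.55816344 133.49563628  81.50222128]
[329.80491652 109.67276371] [329.43959808 107.91863632] (35.080413818359375, 43.397239685058594) [555.83391494 132.83228873  79.61895648]
clock 9.9667 tcp [489.96426887 221.78604263 205.72518205] F along n -2.564462850071506 turn(tool) [ 0.59 14.03 -0.  ]
shift now-axes cm [5.788 7.614 3.529] height above 72.49270502614729
```

Emit:
{"fn": "move_arm", "kwargs": {"targets": "-1 1.45 1.9 0 0 0 0;-1 1.45 1.9 0 0 0 0;-1 1.45 1.9 0 0 0 0;-1 1.45 1.9 0 0 0 0;-1 0 0 0 0.2 4.7 0"}}

```text
clock: 10.38
eef_pos: [538.6, 128.2, 206.1]
tool_rot: [-3.141, -0.09, -0.208]
force: [2.2, -0.5, -2.3]
width: 25.0
gripper_force: 58.9
```

Emit:
{"fn": "move_arm", "kwargs": {"targets": "-1 0 0 0 0.2 4.7 0;-1 0 0 0 0.2 4.6 0;-1 0 0 0 0 0 0;-1 0 0 0 0 0 0;-1 0 0 0 0 0 0"}}

```text
clock: 10.8
eef_pos: [533.1, 137.6, 206.3]
tool_rot: [-3.13, -0.245, -0.196]
force: [0.3, 0.2, -1.3]
width: 24.8
gripper_force: 58.9
```

Run:
```python
from plan import *
rel([554.6,132.3,79.3],15)
```

```text
clock 10.8 tcp [533.08070158 137.6345192  206.31042462] F along n -1.330473094630129 turn(tool) [-0.11  0.02 -0.  ]
shift now-axes cm [-0.931  0.234  4.447] height above 59.47329236704101
```

Emit:
{"fn": "move_arm", "kwargs": {"targets": "-1 -0.45 0.12 1.4 0 0 0;-1 -0.45 0.12 1.4 0 0 0;-1 0 0 1.2 0 0 0;-1 0 0 0.45 0 0 0;-1 0 0 0 0 0 0"}}

```text
clock: 11.22
eef_pos: [534.5, 134.7, 159.4]
tool_rot: [-3.132, -0.243, -0.197]
force: [-0.5, 0.3, -0.6]
width: 25.2
gripper_force: 58.9
```

Emit:
{"fn": "move_arm", "kwargs": {"targets": "-1 0 0 0 0 0 0;-1 0 0 0 0 0 0;-1 0 0 0 0 0 0;-1 0 0 0 0 0 0;-1 0 0 0 0 0 0"}}

```text
clock: 11.63
eef_pos: [533.8, 135.6, 160.8]
tool_rot: [-3.13, -0.245, -0.195]
force: [0.0, -0.3, -2.4]
width: 25.0
gripper_force: 58.9
```

Run:
```python
from plan import *
ring=np.array([554.6,132.3,79.3]); rel(ring,-5)
st=read_state(); e=st['eef_pos']; zt=R.from_euler('xyz',st['tool_rot']).apply([0,0,1])
out=[]
for nm,(w,h) in (('scene',(60,45)),('wrist',(100,75))):
    d=cam(nm); p=proj(d,[ring,e+69.1*zt]); x,y=p[0].astype(int); x=int(np.clip(x-w//2,0,512-w)); y=int(np.clip(y-h//2,0,384-h))
    print(nm,((p-[x,y])*400/w).round(0).tolist())
    out.append(cv2.resize(d['color'][y:y+h,x:x+w],(400,300),interpolation=cv2.INTER_CUBIC))
save('r1.png',np.hstack(out))
```

```text
clock 11.6333 tcp [533.75171562 135.62612643 160.76698882] F along n -2.2976574724639027 turn(tool) [-0.11 -0.    0.  ]
shift now-axes cm [0.07  0.004 2.006] height above 15.055154065086967
scene [[201.0, 148.0], [196.0, 123.0]]
wrist [[203.0, 152.0], [202.0, 174.0]]
```

View pics/r1.png

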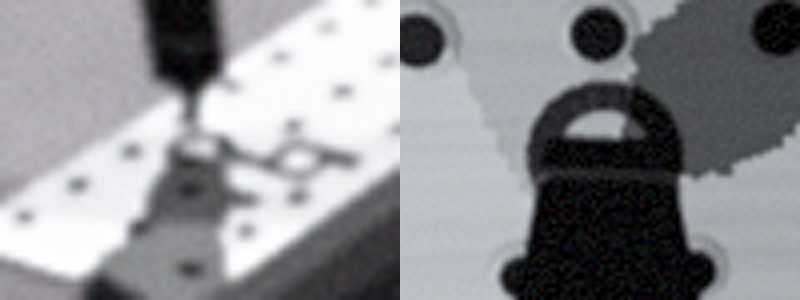

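The tip hangs right over the ring: in the left crop the ring is at (197,147) with the tip at (190,120) above it; in the right crop the ring is centred at about (605,156), predicted (603,152). Pressing gently.

Emit:
{"fn": "move_arm", "kwargs": {"targets": "-1 0.05 0 0.5 0 0 0;-1 0 0 0.5 0 0 0;-1 0 0 0.3 0 0 0;-1 0 0 0.2 0 0 0;-1 0 0 0 0 0 0"}}

```text
clock: 12.15
eef_pos: [537.4, 134.7, 145.2]
tool_rot: [-3.132, -0.244, -0.195]
force: [-0.2, 0.0, -0.9]
width: 24.8
gripper_force: 59.1
```

Emit:
{"fn": "move_arm", "kwargs": {"targets": "-1 0 0 0.2 0 0 0;-1 0 0 0.1 0 0 0;-1 0 0 0.1 0 0 0;-1 0 0 0 0 0 0;-1 0 0 0 0 0 0"}}

```text
clock: 12.57
eef_pos: [538.4, 134.6, 142.0]
tool_rot: [-3.131, -0.244, -0.195]
force: [-0.9, 0.1, 0.5]
width: 24.9
gripper_force: 59.3
```

Emit:
{"fn": "move_arm", "kwargs": {"targets": "-1 0 0 0 0 0 0;-1 0 0 0 0 0 0;-1 0 0 0 0 0 0;-1 0 0 0 0 0 0;-1 0 0 0 0 0 0"}}

```text
clock: 12.98
eef_pos: [538.5, 134.6, 141.9]
tool_rot: [-3.131, -0.244, -0.195]
force: [-2.0, -1.7, 1.3]
width: 24.7
gripper_force: 59.3
```

Run:
```python
from plan import *
ring=np.array([554.6,132.3,79.3]); F=[]
for i in range(8): cams.get_image('top'); F.append(read_state()['force']@n)
print(np.round(F,1),np.mean(F)); rel(ring,-5)
```

```text
[1.9 1.3 1.3 0.6 1.5 1.9 0.9 0.5] 1.2239405340811906
clock 13.3833 tcp [538.47783788 134.61070276 141.92239927] F along n 0.4613794647514975 turn(tool) [-0.08  0.04 -0.  ]
shift now-axes cm [ 0.059 -0.026  0.06 ] height above -4.397476388413111
```

Emit:
{"fn": "move_arm", "kwargs": {"targets": "-1 0 0 0.07 0 0 0;-1 0 0 0 0 0 0;-1 0 0 0 0 0 0;-1 0 0 0 0 0 0;-1 0 0 0 0 0 0"}}

```text
clock: 13.8
eef_pos: [538.7, 134.6, 141.3]
tool_rot: [-3.131, -0.244, -0.195]
force: [-1.3, 0.1, 1.0]
width: 25.2
gripper_force: 59.3
```

Run:
```python
from plan import *
ring=np.array([554.6,132.3,79.3]); F=[]
for i in range(16): d=cams.get_image('scene'); F.append(read_state()['force']@n)
print(np.mean(F)); rel(ring,-5)
d=cam('scene'); p=proj(d,[ring])[0].astype(int); w=cam('wrist'); q=proj(w,[ring])[0].astype(int)
c=lambda im,p,w,h:cv2.resize(im[p[1]-h//2:p[1]+h//2,p[0]-w//2:p[0]+w//2],(400,300),interpolation=cv2.INTER_CUBIC)
save('r2.png',np.hstack([c(d['color'],p,60,46),c(w['color'],q,100,76)]))
```

```text
1.7133387180367867
clock 14.6 tcp [538.69154468 134.60576922 141.27159312] F along n 1.2593196895202727 turn(tool) [-0.08  0.04  0.  ]
shift now-axes cm [ 0.054 -0.023 -0.008] height above -5.080243081142299
```

View pics/r2.png

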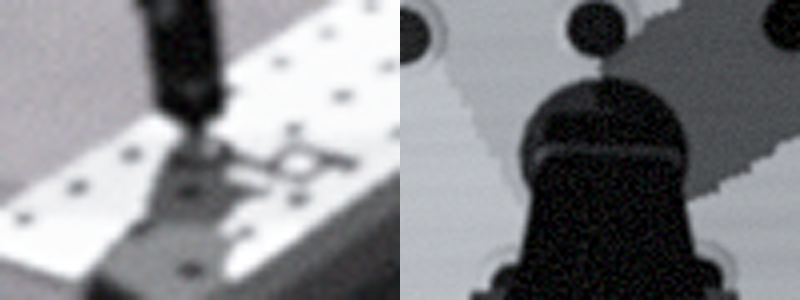

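The tip is down inside the round ring (left crop (200,140); right crop, case centred on the ring at x≈605). Geometry gives 5.1 mm of travel and the force agrees at about 3.6 N. Holding a little longer, then handing in.

Emit:
{"fn": "move_arm", "kwargs": {"targets": "-1 0 0 0 0 0 0;-1 0 0 0 0 0 0;-1 0 0 0 0 0 0;-1 0 0 0 0 0 0;-1 0 0 0 0 0 0"}}

```text
clock: 15.12
eef_pos: [538.7, 134.6, 141.3]
tool_rot: [-3.131, -0.244, -0.195]
force: [-2.1, -0.6, 1.6]
width: 24.7
gripper_force: 59.3
```

Emit:
{"fn": "move_arm", "kwargs": {"targets": "-1 0 0 0 0 0 0;-1 0 0 0 0 0 0;-1 0 0 0 0 0 0;-1 0 0 0 0 0 0;-1 0 0 0 0 0 0"}}

```text
clock: 15.53
eef_pos: [538.7, 134.6, 141.3]
tool_rot: [-3.131, -0.244, -0.195]
force: [-1.2, -1.6, 0.4]
width: 24.9
gripper_force: 59.3
```

```bash
python3 -c "
from cell import order; print(order.finish_job())"
```

```text
the job is handed in; nothing more can be done
None
```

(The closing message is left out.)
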